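# Spring the stall's locked cash drawer through its release hole

## Robot

A 6-joint arm with a two-finger parallel gripper is mounted at the origin on the work surface. World frame = base frame: x ahead of the robot, y to its left, z up, the work surface at z = 0. Lengths are in mm, angles in rad, forces in N, time in s.
With the tool pointing down it reaches from about 350 to 875 mm from the base axis. Payload 4.2 kg.
Tool frame: the origin (TCP) lies midway between the tips of the shut fingers; the grasp point (between the pads) lies 19 mm behind it; z points along the fingers, y is the direction in which the jaws open and shut (so a half turn about z gives the same grasp; the last joint's range is limited). The gripper opens to 87 mm and grips with 3 to 60 N. Pads are 19 mm wide; open, the fingers measure 117 mm over their backs; the gripper's body (75 mm by 190 mm) begins 51 mm behind the grasp point.
Start: joints at [1.553, 0.385, 0.008, 0, -1.194, -0.259], TCP at [170.767, 601.197, 222.55] pointing down, gripper open.
Joint ranges: [-3.14, 3.14], [-1.21, 2.06], [-1.07, 1.41], [-3.16, 2.05], [-2.99, -0.16], [-3.1, 3.1]. Speed limits (rad/s): [2.79, 2.79, 3.14, 3.14, 3.14, 3.14].

## Interface

Orientations are given as [roll, pitch, yaw] about the fixed x, y, z axes, in that order (R = Rz(yaw) Ry(pitch) Rx(roll)).
In Python, from plant import sensors, imaging, arm gives the robot as it stands.
- The arm moves only by the tool move_arm, never from a script. Its argument "moves" is a list of rows, each an object with "slide": the shift along the tool's x, y, z in mm, a list of three; "turn": the turn, a rotation vector about the tool's x, y, z in degrees, a list of three; "fingers": the finger opening in mm, from 0 to 87. A call has 1 to 10 rows; each row is the pose to reach, as a shift and turn from the pose measured when the call began, along the tool's axes at that moment; what a row does not reach only later rows make up. A row lasts 1/10 s, in which the tool goes at most 50 mm and 8.59 degrees, less where a joint would pass 70% of its speed; a pose out of reach is approached as far as the arm can. A call with a gripper value outside its range is refused whole. The fingers move at their own pace and stop on an object; "newtons" is the grip in N (left out, the last holds). Time passes only in rows, so rows that repeat a pose let the fingers close. It gives the time, the measured TCP pose, the force and the opening at its end, in the units of the state.
- sensors.sense(): the state, without advancing time (a new reading comes with each control period).
- imaging.read_camera(name): name is "scene" or "side" or "wrist"; returns a dict with "image" (384x512x3 uint8, blue, green, red), "z_map" (384x512 float32, mm along the optical axis (not along the pixel's ray), 0 where there is no reading), "mtx" (3x3 intrinsics, pixels), "k1" (the pictures are not rectified: a ray, as slopes to the right and down, at radius r is drawn at 1 + k1 r^2 times it, then the intrinsics apply), "camera_from_world" (4x4, takes a point from world to camera coordinates); the wrist camera has in their place "tool_from_camera" (4x4, takes a point from camera to tool coordinates, whose origin is the TCP and whose axes are the flange's). Camera axes: x right, y down, z forward; pixel columns grow to the right and rows downward; lengths in mm; the calibration is good to about 2 mm. A picture is of the moment at which its call begins: read the wrist's pose just before it.
- arm.hand_in(): hands the job in, once; it reports no verdict.
The state is a dict: "clock": time; "q": joint angles; "joint_vel": joint speeds; "joint_efforts": joint torques, N m; "tcp_pos": TCP position; "tool_rot": TCP orientation; "ft_force": force on the tool from outside, world axes, zero at the start; "wrist_torque": the same for the moment, N m; "finger_gap": opening from 0.0 (shut) to 1.0 (fully open).
Only numpy, scipy, OpenCV 4.12 (cv2) and the standard library are available. Lean on these libraries where they do the work, as an engineer would, in place of code of your own. Each camera call takes 0.05 s, during which the arm holds its last target.

## Task

The cash drawer in the blue steel case is locked shut. Take the dowel with the orange grip out of its wooden stand, feel with its tip for the small release hole in the steel plate on top of the case at the back, and push the spring latch behind that hole in, gently (never more than about 25 N), until the drawer springs fully open. Then put the dowel back upright and fully home in its stand, and leave the other goods where they are.

Things in the scene. Friction and masses are not known exactly. Their poses are not given: they have to be found in the camera images.
- case: Blue sheet-steel case of the cash drawer, fixed, 240 x 240 mm, top 90 mm high. Origin: centre of its underside. Its -x side is the front, where the drawer comes out; +x is the back. On top at the back lies a flat bare steel plate, 34 (x) by 72 (y) mm, 4 mm thick, with one round hole 10 mm wide, chamfered 1 mm: the release hole.
- hole_line (a point): Fixed point of the case at x 85, y 0, z 94 mm (level with the plate's face), axes as the case. The plate is clamped off to either side, so the hole's centre lies at this x but at a y anywhere from -15 to +15 mm from here, new each time and not measured. A tip can slide on the plate over that whole range. The latch is 10 mm below the face, under the hole.
- latch (a joint): How far the brass spring latch under the hole is pushed down, m: 0 at rest, 0.011 at its hard stop; about 5 N starts it, about 9.5 N holds it at 0.008, about 11.5 N at the stop. The drawer is let go at about 0.007. Springs back when let go.
- drawer (a joint): How far the grey drawer is out, m: 0 shut and latched, 0.070 fully open. It has a flush front with nothing to grip; a spring inside drives it out in about a second once the latch is pushed down, and it stays out.
- dowel: Loose push dowel, about 60 g, 140 mm long: a round wooden rod 8 mm thick, 75 mm long, under a square orange grip 18 x 18 mm, 65 mm tall. Origin: centre of the lower tip (edge chamfered); z points up to the grip; x and y are square to the grip's faces. It starts upright in the stand, grip resting on the stand's top, tip 10 mm above the work surface.
- dowel_tip (a point): The lower tip of the dowel, the same point as its origin.
- stand: Fixed wooden block 70 x 70 mm, 85 mm high, that holds the dowel in a round hole 12 mm wide and 80 mm deep in the middle of its top. Origin: centre of its underside. Fully home, the dowel's tip is 10 mm above this origin.
- stand_mouth (a point): Centre of the mouth of the hole in the stand, 85 mm above the work surface.
- padlock: Loose brass padlock with a steel shackle, 45 x 50 x 22 mm, lying on top of the case near the front. Leave it alone. Origin: centre of its body's underside.
- jar: Loose jar with a red cap, 56 mm wide, 75 mm tall, beside the case. Leave it alone. Origin: centre of its underside.
- screwdriver: Loose red screwdriver lying on the stall beyond the stand. Leave it alone.
- tee: Loose brass pipe tee, 80 mm long, 30 mm thick, lying on the stall nearer the robot than the stand. Leave it alone.
Mind the look-alikes: they are no part of the job. Of the things that look like the dowel, the middle-sized one is meant.

How it is judged (in metres and radians):
On the way, in this order (a step that is already met when the one before it is completed fails the run):
1. the dowel is drawn out of its stand (height (world z) of dowel_tip above 0.088 m), for 0.1 s.
2. the dowel's tip is in the hole and pushes the latch down, the drawer still less than half out (value of joint latch above 0.004 m and value of joint drawer below 0.035 m and z of dowel_tip in the frame of case below 0.083 m and contact force between dowel and case above 2 N), for 0.02 s.
3. the drawer is fully open (value of joint drawer above 0.065 m), for 0.1 s.
At the end, for the whole second after the job is handed in: Drawer out over 65 mm; latch back up (under 2 mm); dowel at rest in the stand's hole, within 0.08 rad of upright, tip within 4 mm of the hole's axis and at most 12.5 mm above the stand's underside (home is 10); padlock, jar, screwdriver and tee within 20 mm of their starts (value of joint drawer above 0.065 m and value of joint latch below 0.002 m and horizontal distance between dowel_tip and stand_mouth below 0.004 m and z of dowel_tip in the frame of stand below 0.0125 m and angle between dowel's own z axis and vertical below 0.08 rad and linear speed of dowel below 0.02 m/s and distance of each of padlock, jar, screwdriver, tee from where it was at the start of the episode below 0.02 m); the robot touches nothing.
It fails at once if the dowel presses on the case, plate or latch with more than 25 N (contact force between dowel and case above 25 N).
It fails at once if the padlock, jar, screwdriver or tee is moved by more than 20 mm (distance of any of padlock, jar, screwdriver, tee from where it was at the start of the episode above 0.02 m).
It also fails if it takes over 67 s, if anything falls off the work surface, if the arm or the gripper's body presses on something with over 40 N, if the wrist force passes 120 N, or if a joint passes its speed limit or range.

## Working session

There is one attempt and no reset: what is moved stays moved. The work goes in short steps, Python scripts to look and compute and a tool call to move; the robot and the scene stay as the last step left them, time stands still between calls to the robot, and variables do not carry over. Pictures are saved under pics/ and viewed, and the job is handed in when it is done.

Besides the shell and the picture viewer there is one more tool, called after ">>>" as a command line: name --argument value ..., lists and objects as JSON in quotes. move_arm: Moves the arm, as the interface text tells. Its arguments: {"type":"object","properties":{"moves":{"type":"array"},"newtons":{"type":"number"}},"required":["moves"]}

```bash
ls; mkdir -p pics; cat > h.py <<'E'
import numpy as np,cv2
from plant import sensors,imaging,arm
from scipy.spatial.transform import Rotation as R
def pts(c):
    z=c["z_map"];m=np.array(c["mtx"]);h,w=z.shape
    u,v=np.meshgrid(np.arange(w),np.arange(h))
    uv=np.stack([u,v],-1).reshape(-1,1,2).astype(float)
    s=cv2.undistortPoints(uv,m,np.array([c["k1"],0,0,0,0.])).reshape(h,w,2)
    return np.dstack([s[...,0]*z,s[...,1]*z,z]),s
def world(c,st=None):
    p,s=pts(c)
    if "camera_from_world" in c: T=np.linalg.inv(np.array(c["camera_from_world"]))
    else:
        W=np.eye(4);W[:3,:3]=R.from_euler("xyz",st["tool_rot"]).as_matrix();W[:3,3]=st["tcp_pos"]
        T=W@np.array(c["tool_from_camera"])
    X=p@T[:3,:3].T+T[:3,3]
    d=np.dstack([s,np.ones(s.shape[:2])])@T[:3,:3].T
    X[c["z_map"]<=0]=np.nan
    return X,T[:3,3],d
def onplane(o,d,z): return o+d*((z-o[2])/d[2])
E
python3 - <<'E'
from h import *
print(sensors.sense())
for n in("scene","side","wrist"):
    c=imaging.read_camera(n);cv2.imwrite(f"pics/{n}0.png",c["image"]);print(n,{k:np.round(np.array(v),3).tolist() for k,v in c.items() if k not in("image","z_map")})
    np.save(f"{n}0.npy",c,allow_pickle=True)
E
```

```text
pics
{'clock': 0.0, 'q': array([ 1.55257611e+00,  3.85570565e-01,  6.59740947e-03, -5.11430203e-04,
       -1.19399684e+00, -2.58562422e-01]), 'joint_vel': array([-0.00041422,  0.00010121,  0.00128562, -0.00021529,  0.00232321,
       -0.00167672]), 'joint_efforts': array([ 6.20210958e-04, -3.90665138e+01,  1.87404120e+01,  4.21972811e+00,
        1.10447893e-02, -1.79972790e-04]), 'tcp_pos': array([170.62534666, 600.61789725, 221.43818729]), 'tool_rot': array([ 3.13936971e+00, -9.64501971e-05, -2.76971231e-01]), 'ft_force': array([ 0.39154081,  0.55277983, -0.21541852]), 'wrist_torque': array([-0.03472039, -0.01767743,  0.02200855]), 'finger_gap': 0.9967862656773112}
scene {'mtx': [[420.229, 0.0, 255.807], [0.0, 420.229, 188.665], [0.0, 0.0, 1.0]], 'k1': -0.064, 'camera_from_world': [[-0.522, 0.853, -0.006, 275.913], [0.55, 0.331, -0.767, -180.341], [-0.652, -0.403, -0.642, 1471.794], [0.0, 0.0, 0.0, 1.0]]}
side {'mtx': [[357.193, 0.0, 255.527], [0.0, 357.193, 185.093], [0.0, 0.0, 1.0]], 'k1': -0.061, 'camera_from_world': [[0.962, -0.271, 0.019, -503.392], [-0.185, -0.705, -0.684, 156.754], [0.198, 0.655, -0.729, 820.58], [0.0, 0.0, 0.0, 1.0]]}
wrist {'mtx': [[274.453, 0.0, 256.246], [0.0, 274.453, 191.208], [0.0, 0.0, 1.0]], 'k1': -0.036, 'tool_from_camera': [[0.001, -0.961, -0.275, 75.642], [1.0, 0.0, 0.0, -0.343], [-0.0, -0.275, 0.961, -161.694], [0.0, 0.0, 0.0, 1.0]]}
```

View pics/scene0.png

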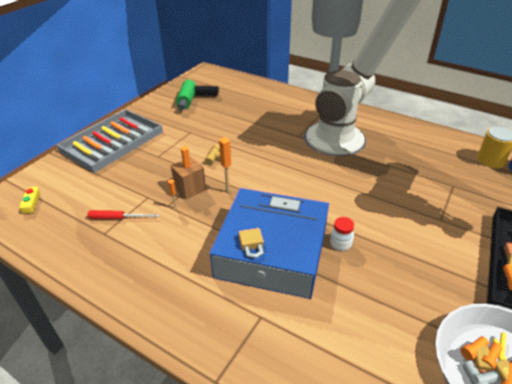

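View pics/side0.png

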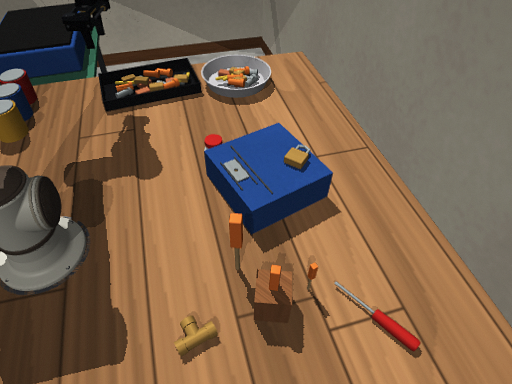

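View pics/wrist0.png

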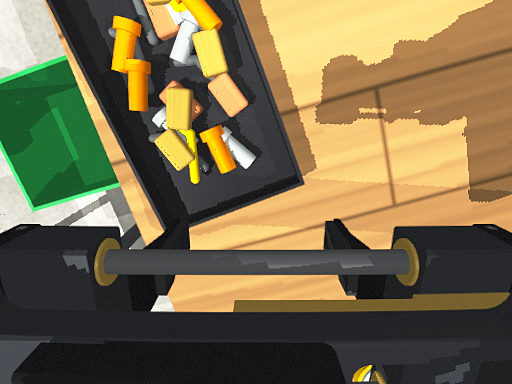

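Three candidates look like the dowel in the side view: a large one at (236,230), one in the stand at (275,277), and a small one at (313,270). The middle-sized one in the wooden stand fits the description. I'll confirm that in a crop and measure.

```bash
python3 - <<'E'
from h import *
out=[]
a=np.load("side0.npy",allow_pickle=True).item();b=np.load("scene0.npy",allow_pickle=True).item()
A=cv2.resize(a["image"][200:330,200:350],(450,390),interpolation=2)
P=cv2.resize(a["image"][150:190,205:265],(450,300),interpolation=2)
B=cv2.resize(b["image"][130:215,150:250],(350,298),interpolation=2)
P2=cv2.resize(b["image"][185:225,255:315],(350,233),interpolation=2)
im=np.zeros((600,800,3),np.uint8);
A=cv2.resize(A,(345,300));P=cv2.resize(P,(450,300))
im[:300,:345]=A;im[300:600,:450]=P;im[:298,450:800]=B;im[300:533,450:800]=P2
cv2.imwrite("pics/crop0.png",im)
for n,c in(("side",a),("scene",b)):
    X,o,d=world(c);hsv=cv2.cvtColor(c["image"],cv2.COLOR_BGR2HSV)
    H,S,V=cv2.split(hsv)
    m=((H>5)&(H<16)&(S>190)&(V>150)).astype(np.uint8)
    nn,l,s,ce=cv2.connectedComponentsWithStats(m)
    for i in range(1,nn):
        if s[i,4]>25:
            p=X[l==i]; print(n,"orange",s[i].tolist(),np.nanmedian(p,0).round(1),np.nanmax(p[:,2]).round(1),np.nanmin(p[:,2]).round(1))
    m=((H>105)&(H<125)&(S>150)&(np.abs(X[...,2]-90)<4)&(X[...,0]>300)&(X[...,0]<900)).astype(np.uint8)
    m=cv2.morphologyEx(m,cv2.MORPH_CLOSE,np.ones((25,25)))
    cs,_=cv2.findContours(m,0,2);k=max(cs,key=cv2.contourArea)
    pk=k[:,0]; w=onplane(o,d,90)[pk[:,1],pk[:,0]][:,:2].astype(np.float32)
    print(n,"case top rect",cv2.minAreaRect(w), np.nanmedian(X[m>0],0))
    # stand
    # plate
    mp=((S<70)&(V>120)&(np.abs(X[...,2]-94)<6)&(X[...,0]>300)&(X[...,0]<900)).astype(np.uint8)
    nn,l,s,ce=cv2.connectedComponentsWithStats(mp)
    for i in range(1,nn):
        if s[i,4]>60:
            q=np.argwhere(l==i); w=onplane(o,d,94)[q[:,0],q[:,1]][:,:2].astype(np.float32)
            print(n,"plate",s[i].tolist(),cv2.minAreaRect(w))
E
```

```text
side orange [144, 68, 15, 5, 26] [322.  708.6  36.8] 42.4 33.7
side orange [160, 69, 11, 4, 29] [367.6 699.3  35.9] 42.9 27.2
side orange [228, 73, 16, 11, 88] [607.1 573.6  37.2] 46.6 29.9
side orange [163, 78, 15, 9, 41] [382.8 608.   36.5] 41.9 19.7
side orange [116, 82, 16, 7, 33] [215.3 634.2  37.6] 42.7 20.3
side orange [229, 213, 13, 11, 89] [ 438.1 -158.8  183.7] 186.0 -0.5
side orange [310, 263, 8, 6, 32] [ 570.7 -247.6   97.8] 100.3 95.7
side orange [270, 265, 11, 10, 77] [ 483.3 -263.3  149.8] 152.0 146.5
side case top rect ((-67.22877502441406, -980.2494506835938), (198.19406127929688, 86.61170959472656), 7.452082633972168) [564.20056741  50.52931608  89.13754277]
side plate [224, 160, 25, 21, 262] ((-41.86502456665039, -981.9896240234375), (42.95459747314453, 23.652774810791016), 5.799951553344727)
scene orange [84, 138, 15, 10, 28] [ 486.8 -681.9   22.2] 24.6 15.7
scene orange [220, 140, 10, 27, 165] [ 442.9 -147.6  147. ] 183.3 102.0
scene orange [182, 149, 8, 19, 97] [ 489.  -255.8  118.7] 150.9 86.4
scene orange [168, 180, 7, 14, 52] [ 574.4 -239.9   79.7] 98.9 56.8
scene orange [505, 264, 7, 25, 72] [374.5 604.4  34.1] 39.6 8.4
scene orange [489, 343, 8, 13, 39] [598.5 598.9  35.1] 39.8 31.9
scene orange [464, 346, 12, 13, 43] [632.6 560.1  38. ] 43.5 28.9
scene orange [483, 356, 13, 13, 48] [635.7 594.   39.3] 45.7 30.4
scene case top rect ((719.5767822265625, -29.20850372314453), (85.69972229003906, 163.81375122070312), 7.189516067504883) [593.29874457  89.20311129  88.84246791]
scene plate [270, 196, 31, 15, 294] ((692.9969482421875, -64.19157409667969), (11.55368709564209, 38.787906646728516), 3.6134190559387207)
```

View pics/crop0.png

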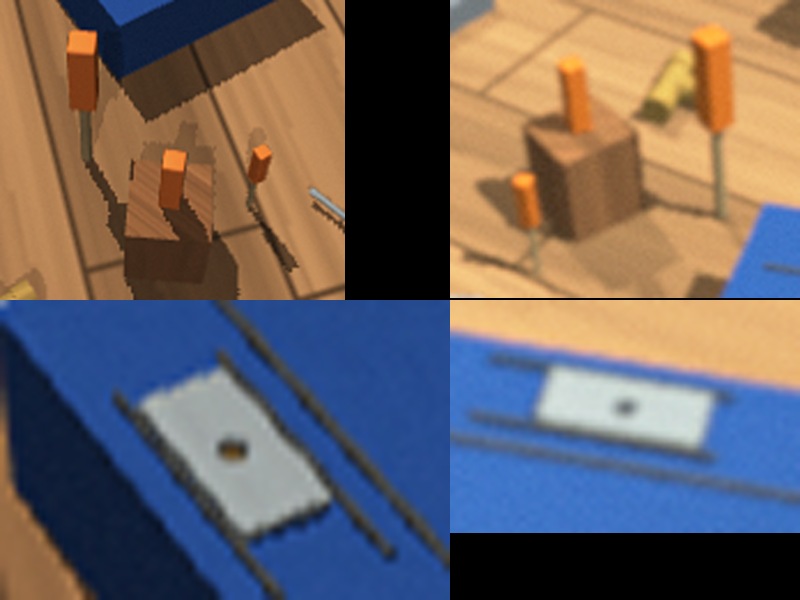

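The crop shows the middle dowel in the stand: side (273,270), top at about z 150, which matches 10+140. The larger one has its top at about 185 and the smaller one at about 99. The hole is visible in the plate, at about side (236,170). I'll fix the plane helper and measure it.

```bash
sed -i 's/^def onplane.*/def onplane(o,d,z): return o+d*((z-o[2])\/d[...,2])[...,None]/' h.py; python3 - <<'E'
from h import *
a=np.load("side0.npy",allow_pickle=True).item();b=np.load("scene0.npy",allow_pickle=True).item()
def at(c,u,v,z):
    s=cv2.undistortPoints(np.array([[[u,v]]],float),np.array(c["mtx"]),np.array([c["k1"],0,0,0,0.]))[0,0]
    T=np.linalg.inv(np.array(c["camera_from_world"]));d=T[:3,:3]@[s[0],s[1],1];o=T[:3,3]
    return (o+d*(z-o[2])/d[2])[:2].round(1)
for n,c,(x0,y0,x1,y1) in(("side",a,(205,150,265,190)),("scene",b,(255,185,315,225))):
    X,o,d=world(c);hsv=cv2.cvtColor(c["image"],cv2.COLOR_BGR2HSV);H,S,V=cv2.split(hsv)
    m=((H>105)&(H<125)&(S>150)&(np.abs(X[...,2]-90)<4)&(X[...,0]>300)&(X[...,0]<900)).astype(np.uint8)
    m=cv2.morphologyEx(m,cv2.MORPH_CLOSE,np.ones((25,25)))
    cs,_=cv2.findContours(m,0,2);k=max(cs,key=cv2.contourArea);pk=k[:,0]
    w=onplane(o,d,90)[pk[:,1],pk[:,0]][:,:2].astype(np.float32);r=cv2.minAreaRect(w)
    print(n,"case",r,cv2.boxPoints(r).round(1).tolist())
    mp=((S<70)&(V>120)&(np.abs(X[...,2]-94)<8)&(X[...,0]>300)&(X[...,0]<900)).astype(np.uint8)
    q0=np.zeros_like(mp);q0[y0:y1,x0:x1]=1;mp&=q0
    cs,_=cv2.findContours(mp,0,2);k=max(cs,key=cv2.contourArea)
    f=cv2.drawContours(np.zeros_like(mp),[k],-1,1,-1);q=np.argwhere(f)
    w=onplane(o,d,94)[q[:,0],q[:,1]][:,:2].astype(np.float32);print(n,"plate",cv2.minAreaRect(w),w.mean(0))
    g=cv2.cvtColor(c["image"],6).astype(float)
    fe=cv2.erode(f,np.ones((3,3)));med=np.median(g[fe>0]);wt=np.clip(med-g-15,0,None)*fe
    cy,cx=np.argwhere(wt>0).T; u=(cx*wt[cy,cx]).sum()/wt.sum();v=(cy*wt[cy,cx]).sum()/wt.sum()
    print("hole px",u,v,at(c,u,v,94), len(cx))
    # stand top: brown at z~85
    ms=(np.abs(X[...,2]-85)<4)&(np.abs(X[...,0]-490)<60)&(np.abs(X[...,1]+260)<60)
    q=np.argwhere(ms);w=onplane(o,d,85)[q[:,0],q[:,1]][:,:2].astype(np.float32);print("stand",cv2.minAreaRect(w),len(q))
    # dowel grip top
    mt=(np.abs(X[...,2]-150)<3)&(np.abs(X[...,0]-487)<30)&(np.abs(X[...,1]+260)<30)
    q=np.argwhere(mt);w=onplane(o,d,150)[q[:,0],q[:,1]][:,:2].astype(np.float32);print("grip top",cv2.minAreaRect(w),w.mean(0),len(q))
E
```

```text
side case ((569.771240234375, 69.72998046875), (240.68051147460938, 241.41575622558594), 16.467069625854492) [[420.20001220703125, 151.39999389648438], [488.6000061035156, -80.0999984741211], [719.4000244140625, -11.899999618530273], [651.0, 219.60000610351562]]
side plate ((486.814453125, 58.862422943115234), (33.595191955566406, 71.42828369140625), 16.559858322143555) [486.8417    58.016235]
hole px 235.56224899598394 169.4364123159304 [486.2  58.5] 16
stand ((482.318603515625, -262.62127685546875), (73.27625274658203, 69.22190856933594), 70.55801391601562) 1066
grip top ((483.0293273925781, -262.5843505859375), (18.341999053955078, 17.810062408447266), 64.13395690917969) [ 482.8573  -262.69415] 91
scene case ((575.3548583984375, 76.64244842529297), (235.5186004638672, 237.17710876464844), 16.598297119140625) [[428.6000061035156, 156.6999969482422], [496.3999938964844, -70.5999984741211], [722.0999755859375, -3.4000000953674316], [654.2999877929688, 223.89999389648438]]
scene plate ((487.87811279296875, 61.233829498291016), (39.94561767578125, 73.74992370605469), 17.079856872558594) [488.1222    61.451954]
hole px 284.6176911544228 203.81709145427286 [491.1  63.1] 35
stand ((486.888671875, -259.75665283203125), (74.0718765258789, 72.65250396728516), 70.09854125976562) 297
grip top ((486.53924560546875, -260.1279296875), (16.02791976928711, 13.84597396850586), 38.78433609008789) [ 485.98425 -259.37552] 18
```

```bash
cat >> h.py <<'E'
def tool():
    s=sensors.sense();return s,R.from_euler("xyz",s["tool_rot"]).as_matrix(),np.array(s["tcp_pos"])
def slides(*ts):
    s,M,p=tool();print("t",round(s["clock"],2),"tcp",p.round(1),"rot",np.degrees(s["tool_rot"]).round(2),"F",np.round(s["ft_force"],1),"gap",round(s["finger_gap"]*87,1))
    for t in ts: print(t,"->",(M.T@(np.array(t,float)-p)).round(1))
E
python3 -c "
from h import *
slides((440,320,235),(484,60,235),(484,-262,235))
a=np.load('side0.npy',allow_pickle=True).item();b=np.load('scene0.npy',allow_pickle=True).item()
for c in(a,b):
    X,o,d=world(c);m=(X[...,2]>92)&(X[...,2]<146)&(np.hypot(X[...,0]-485,X[...,1]+261)<20)
    p=X[m][:,:2];print(len(p),cv2.minAreaRect(p.astype(np.float32)))
"
```

```text
t 0.15 tcp [170.7 600.8 221.7] rot [ 1.7991e+02 -1.0000e-02 -1.5860e+01] F [-0.1 -0.3 -0.2] gap 87.1
(440, 320, 235) -> [335.8 196.5 -12.9]
(484, 60, 235) -> [449.2 434.6 -12.5]
(484, -262, 235) -> [537.2 744.3 -12. ]
142 ((480.5390319824219, -269.7152404785156), (6.61905574798584, 18.448822021484375), 77.39347076416016)
122 ((489.44097900390625, -259.2350769042969), (14.315816879272461, 22.518482208251953), 28.213882446289062)
```

>>> move_arm --moves '[{"slide": [43, 25, -2], "turn": [0, 0, 0], "fingers": 60}, {"slide": [86, 50, -4], "turn": [0, 0, 0], "fingers": 60}, {"slide": [129, 75, -5], "turn": [0, 0, 0], "fingers": 60}, {"slide": [172, 100, -7], "turn": [0, 0, 0], "fingers": 60}, {"slide": [215, 125, -8], "turn": [0, 0, 0], "fingers": 60}, {"slide": [258, 150, -10], "turn": [0, 0, 0], "fingers": 60}, {"slide": [300, 175, -12], "turn": [0, 0, 0], "fingers": 60}, {"slide": [336, 196, -13], "turn": [0, 0, 0], "fingers": 60}, {"slide": [350, 240, -13], "turn": [0, 0, 0], "fingers": 60}, {"slide": [362, 285, -13], "turn": [0, 0, 0], "fingers": 60}]'

```text
clock: 1.15
tcp_pos: [441.4, 225.9, 234.5]
tool_rot: [3.139, 0.001, -0.278]
ft_force: [0.7, 0.1, -0.6]
finger_gap: 0.693
```

```bash
python3 -c "
from h import *
slides((484,60,240),(484,-262,240))
print(sensors.sense()['q'])"
```

```text
t 1.15 tcp [441.4 225.9 234.5] rot [ 1.7984e+02  3.0000e-02 -1.5910e+01] F [ 0.7  0.1 -0.6] gap 60.3
(484, 60, 240) -> [ 86.4 147.9  -5.2]
(484, -262, 240) -> [174.7 457.5  -4.3]
[ 8.01688343e-01  1.55717852e-01 -2.79559221e-01  9.05314408e-04
 -1.13823314e+00  4.90984235e-01]
```

```bash
python3 -c "
from h import *
slides((440,75,240))"
```

```text
t 1.15 tcp [441.4 225.9 234.5] rot [ 1.7984e+02  3.0000e-02 -1.5910e+01] F [ 0.7  0.1 -0.6] gap 60.3
(440, 75, 240) -> [ 40.  145.5  -5.1]
```

>>> move_arm --moves '[{"slide": [13, 48, -2], "turn": [0, 0, 0], "fingers": 60}, {"slide": [26, 96, -4], "turn": [0, 0, 0], "fingers": 60}, {"slide": [40, 145, -6], "turn": [0, 0, 0], "fingers": 60}, {"slide": [40, 145, -6], "turn": [0, 0, 0], "fingers": 60}, {"slide": [40, 145, -6], "turn": [0, 0, 0], "fingers": 60}]'

```text
clock: 1.65
tcp_pos: [440.0, 74.4, 241.0]
tool_rot: [3.139, 0.0, -0.281]
ft_force: [-0.3, 0.1, 0.3]
finger_gap: 0.687
```

```bash
python3 -c "
from h import *
slides((484,-262,240))
s=sensors.sense();c=imaging.read_camera('wrist');np.save('wristP.npy',dict(c=c,s=s),allow_pickle=True)
cv2.imwrite('pics/wristP.png',c['image'])"
```

```text
t 1.65 tcp [440.   74.4 241. ] rot [ 1.7987e+02  2.0000e-02 -1.6070e+01] F [-0.3  0.1  0.3] gap 59.8
(484, -262, 240) -> [135.4 311.    1.6]
```

View pics/wristP.png

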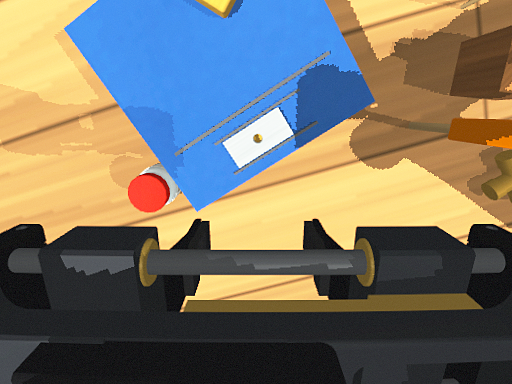

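The wrist view shows the plate, with the brass latch in its hole at (258,138), the jar at (150,192), and the stand and large dowel at the right.

```bash
python3 - <<'E'
from h import *
D=np.load('wristP.npy',allow_pickle=True).item();c=D['c'];X,o,d=world(c,D['s'])
hsv=cv2.cvtColor(c["image"],cv2.COLOR_BGR2HSV);H,S,V=cv2.split(hsv)
m=((S<60)&(V>150)).astype(np.uint8);q=np.zeros_like(m);q[100:175,210:305]=1;m&=q
cs,_=cv2.findContours(m,0,2);k=max(cs,key=cv2.contourArea);f=cv2.drawContours(np.zeros_like(m),[k],-1,1,-1)
P=onplane(o,d,94);w=P[f>0][:,:2].astype(np.float32);print("plate",cv2.minAreaRect(w),w.mean(0),np.nanmedian(X[f>0][:,2]))
g=cv2.cvtColor(c["image"],6).astype(float);fe=cv2.erode(f,np.ones((3,3)))
sub=np.zeros_like(f);sub[125:150,245:272]=1;fe&=sub
wt=np.clip(np.median(g[fe>0])-g-15,0,None)*fe;yy,xx=np.nonzero(wt)
hp=(P[yy,xx]*wt[yy,xx][:,None]).sum(0)/wt.sum();print("hole",hp,(xx*wt[yy,xx]).sum()/wt.sum(),(yy*wt[yy,xx]).sum()/wt.sum(),len(xx))
mb=((H>100)&(H<125)&(S>120)&(np.abs(X[...,2]-90)<8)).astype(np.uint8);mb=cv2.morphologyEx(mb,cv2.MORPH_CLOSE,np.ones((15,15)))
k=max(cv2.findContours(mb,0,2)[0],key=cv2.contourArea)[:,0];w=onplane(o,d,90)[k[:,1],k[:,0]][:,:2].astype(np.float32)
print("case",cv2.minAreaRect(w))
E
```

```text
plate ((486.5868225097656, 59.40561294555664), (34.24142837524414, 72.4285659790039), 16.371353149414062) [486.82544   59.120956] 93.60568078862426
hole [486.08981603  60.45630441  94.        ] 256.771625163827 138.47313237221493 80
case ((572.9231567382812, 72.91012573242188), (243.31077575683594, 241.95437622070312), 16.274471282958984)
```

>>> move_arm --moves '[{"slide": [18, 45, 0], "turn": [0, 0, 0], "fingers": 60}, {"slide": [36, 90, 0], "turn": [0, 0, 0], "fingers": 60}, {"slide": [54, 135, 0], "turn": [0, 0, 0], "fingers": 60}, {"slide": [72, 180, 0], "turn": [0, 0, 0], "fingers": 60}, {"slide": [85, 225, 0], "turn": [0, 0, 0], "fingers": 60}, {"slide": [85, 270, 0], "turn": [0, 0, 0], "fingers": 60}, {"slide": [85, 311, 0], "turn": [0, 0, 0], "fingers": 60}, {"slide": [85, 311, 0], "turn": [0, 0, 0], "fingers": 60}]'

```text
clock: 2.5
tcp_pos: [436.1, -249.2, 240.8]
tool_rot: [3.139, 0.002, -0.282]
ft_force: [-0.0, 1.3, -0.0]
finger_gap: 0.688
```

```bash
python3 -c "
from h import *
slides((484,-262,240))
print(sensors.sense()['q'])
s=sensors.sense();c=imaging.read_camera('wrist');np.save('wristS.npy',dict(c=c,s=s),allow_pickle=True)
cv2.imwrite('pics/wristS.png',c['image'])"
```

```text
t 2.5 tcp [ 436.1 -249.2  240.8] rot [ 1.7983e+02  1.1000e-01 -1.6170e+01] F [-0.   1.3 -0. ] gap 59.8
(484, -262, 240) -> [49.6 -1.1  0.8]
[-0.19358723  0.16161526 -0.25654234  0.00310305 -1.15476722  1.48098929]
```

View pics/wristS.png

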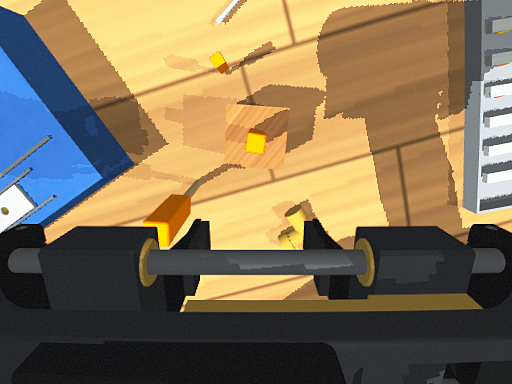

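This view shows the stand at (257,135) with the grip top at (256,143). The large dowel is at (170,215), the small one at (218,62) and the tee at (293,215).

```bash
python3 - <<'E'
from h import *
D=np.load('wristS.npy',allow_pickle=True).item();c=D['c'];X,o,d=world(c,D['s'])
hsv=cv2.cvtColor(c["image"],cv2.COLOR_BGR2HSV);H,S,V=cv2.split(hsv)
m=((H>12)&(H<35)&(S>150)&(V>210)).astype(np.uint8);q=np.zeros_like(m);q[125:160,240:275]=1;m&=q
P=onplane(o,d,150);w=P[m>0][:,:2].astype(np.float32);print("grip top",m.sum(),cv2.minAreaRect(w),np.nanmedian(X[m>0],0))
ms=(np.abs(X[...,2]-85)<5)&(np.hypot(X[...,0]-485,X[...,1]+261)<55)
w=onplane(o,d,85)[ms][:,:2].astype(np.float32);print("stand",cv2.minAreaRect(w),w.mean(0))
im=c["image"][90:185,200:315];cv2.imwrite("pics/wc.png",cv2.resize(im,None,fx=5,fy=5,interpolation=2))
E
```

```text
grip top 864 ((483.5685119628906, -263.67803955078125), (31.49619483947754, 30.73282241821289), 73.82396697998047) [ 479.53452455 -260.40922885   85.66830744]
stand ((482.8790588378906, -262.1727294921875), (70.15226745605469, 70.18036651611328), 69.96337890625) [ 484.5911  -262.64502]
```

View pics/wc.png

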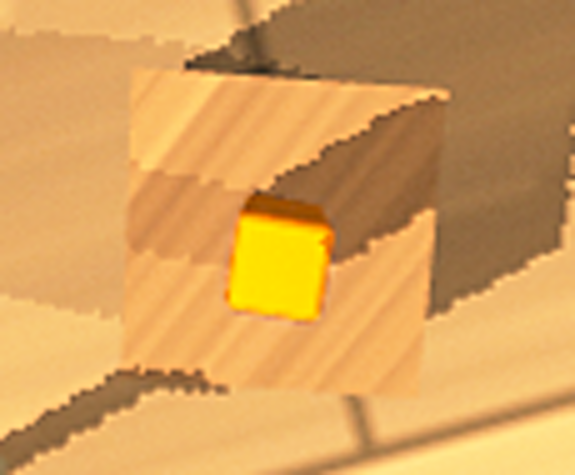

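```bash
python3 - <<'E'
from h import *
D=np.load('wristS.npy',allow_pickle=True).item();c=D['c'];X,o,d=world(c,D['s'])
B,G,Rr=[c["image"][...,i].astype(int) for i in range(3)]
m=((G>150)&(B<60)&(Rr>200)).astype(np.uint8);q=np.zeros_like(m);q[120:165,235:280]=1;m&=q
P=onplane(o,d,150);w=P[m>0][:,:2].astype(np.float32);print("grip top",m.sum(),cv2.minAreaRect(w),w.mean(0),np.nanmedian(X[m>0],0))
slides((483,-262.3,240),(483,-262.3,113))
E
```

```text
grip top 350 ((483.05621337890625, -261.8430480957031), (17.437992095947266, 17.13818359375), 64.53466796875) [ 483.20236 -261.70834] [ 483.13452277 -261.71367677  149.52488028]
t 2.55 tcp [ 436.6 -247.7  240.9] rot [ 1.7986e+02  9.0000e-02 -1.6080e+01] F [ 1.   0.2 -0.2] gap 60.1
(483, -262.3, 240) -> [48.6  1.2  0.8]
(483, -262.3, 113) -> [ 48.8   0.9 127.8]
```

>>> move_arm --moves '[{"slide": [24, 0.5, 0], "turn": [0, 0, 5], "fingers": 60}, {"slide": [48.5, 1, 0], "turn": [0, 0, 9.5], "fingers": 60}, {"slide": [48.5, 1, 0], "turn": [0, 0, 9.5], "fingers": 60}, {"slide": [48.5, 1, 35], "turn": [0, 0, 9.5], "fingers": 60}, {"slide": [48.5, 1, 70], "turn": [0, 0, 9.5], "fingers": 60}]'

```text
clock: 3.05
tcp_pos: [484.2, -260.3, 170.6]
tool_rot: [3.14, -0.001, -0.443]
ft_force: [-0.1, 0.4, -0.5]
finger_gap: 0.692
```

```bash
python3 -c "
from h import *
slides((483,-262,106))"
```

```text
t 3.05 tcp [ 484.2 -260.3  170.6] rot [ 1.7991e+02 -8.0000e-02 -2.5380e+01] F [-0.1  0.4 -0.5] gap 60.2
(483, -262, 106) -> [-0.5  1.9 64.6]
```

>>> move_arm --moves '[{"slide": [-0.5, 1.9, 30], "turn": [0, 0, 0], "fingers": 60}, {"slide": [-0.5, 1.9, 55], "turn": [0, 0, 0], "fingers": 60}, {"slide": [-0.5, 1.9, 64.5], "turn": [0, 0, 0], "fingers": 60}, {"slide": [-0.5, 1.9, 64.5], "turn": [0, 0, 0], "fingers": 40}, {"slide": [-0.5, 1.9, 64.5], "turn": [0, 0, 0], "fingers": 30}]'

```text
clock: 3.55
tcp_pos: [484.2, -261.5, 107.3]
tool_rot: [3.14, -0.003, -0.441]
ft_force: [0.0, -0.7, 1.1]
finger_gap: 0.583
```

```bash
python3 -c "
from h import *
slides((483,-262,106))"
```

```text
t 3.55 tcp [ 484.2 -261.5  107.3] rot [179.91  -0.2  -25.27] F [ 0.  -0.7  1.1] gap 50.7
(483, -262, 106) -> [-0.9  0.9  1.3]
```

>>> move_arm --moves '[{"slide": [-0.5, 0.5, 1], "turn": [0, 0, 0], "fingers": 20}, {"slide": [-0.5, 0.5, 1], "turn": [0, 0, 0], "fingers": 10}, {"slide": [-0.5, 0.5, 1], "turn": [0, 0, 0], "fingers": 5}, {"slide": [-0.5, 0.5, 1], "turn": [0, 0, 0], "fingers": 5}, {"slide": [-0.5, 0.5, 1], "turn": [0, 0, 0], "fingers": 5}, {"slide": [-0.5, 0.5, 1], "turn": [0, 0, 0], "fingers": 5}]' --newtons 40

```text
clock: 4.15
tcp_pos: [483.6, -261.9, 106.7]
tool_rot: [3.14, -0.004, -0.441]
ft_force: [-0.7, 0.7, 1.9]
finger_gap: 0.207
```

>>> move_arm --moves '[{"slide": [0, 0, -15], "turn": [0, 0, 0], "fingers": 5}, {"slide": [0, 0, -40], "turn": [0, 0, 0], "fingers": 5}, {"slide": [0, 0, -75], "turn": [0, 0, 0], "fingers": 5}, {"slide": [0, 0, -105], "turn": [0, 0, 0], "fingers": 5}, {"slide": [0, 0, -125], "turn": [0, 0, 0], "fingers": 5}, {"slide": [0, 0, -125], "turn": [0, 0, 0], "fingers": 5}]'

```text
clock: 4.75
tcp_pos: [484.8, -262.1, 234.8]
tool_rot: [3.141, -0.011, -0.441]
ft_force: [0.7, -0.6, -0.5]
finger_gap: 0.204
```

```bash
python3 - <<'E'
from h import *
s=sensors.sense();print(s['q'])
slides((486.3,60,232))
ims=[]
for n in("scene","side"):
    c=imaging.read_camera(n);ims.append(c)
x=cv2.resize(ims[0]["image"][80:230,140:290],(400,400),interpolation=2);y=cv2.resize(ims[1]["image"][150:320,190:360],(400,400),interpolation=2)
cv2.imwrite("pics/lift.png",np.hstack([x,y]))
E
```

```text
[-0.19965965  0.24480544 -0.16465451  0.0035125  -1.15116542  1.32824609]
t 4.75 tcp [ 484.8 -262.1  234.8] rot [179.96  -0.61 -25.26] F [ 0.7 -0.6 -0.5] gap 17.8
(486.3, 60, 232) -> [-136.1 -292.     1.2]
```

View pics/lift.png

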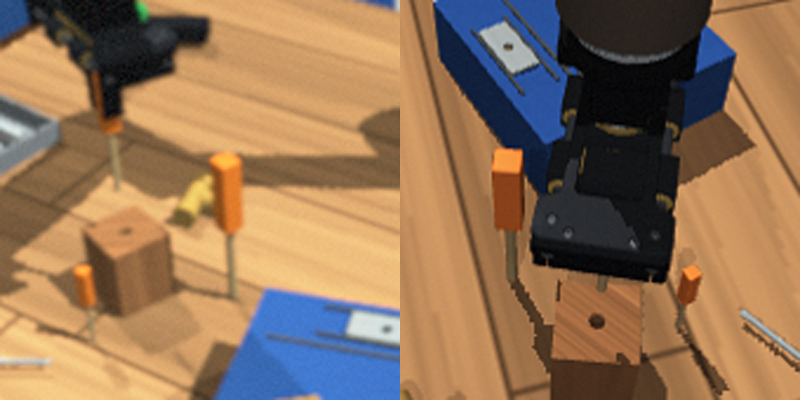

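The left crop (scene) shows the dowel held clear, with its tip at about (117,187). The right crop (side) shows the empty stand hole at (597,320). Next I'll carry it over the plate and correct the slight tilt.

```bash
cat >> h.py <<'E'
def upright():
    s,M,p=tool();yaw=np.degrees(s["tool_rot"][2])
    T=R.from_euler("xyz",[180,0,yaw],degrees=True).as_matrix()
    print("turn to upright",np.degrees(R.from_matrix(M.T@T).as_rotvec()).round(2))
E
python3 -c "
from h import *
upright()"
```

```text
turn to upright [ 0.06 -0.16 -0.  ]
```

>>> move_arm --moves '[{"slide": [-20, -43, 0], "turn": [-0.3, 0.6, 0], "fingers": 5}, {"slide": [-40, -86, 0], "turn": [-0.3, 0.6, 0], "fingers": 5}, {"slide": [-60, -129, 0], "turn": [-0.3, 0.6, 0], "fingers": 5}, {"slide": [-80, -172, 0], "turn": [-0.3, 0.6, 0], "fingers": 5}, {"slide": [-100, -215, 0], "turn": [-0.3, 0.6, 0], "fingers": 5}, {"slide": [-120, -258, 0], "turn": [-0.3, 0.6, 0], "fingers": 5}, {"slide": [-136, -292, 0], "turn": [-0.3, 0.6, 0], "fingers": 5}, {"slide": [-136, -292, 10], "turn": [-0.3, 0.6, 0], "fingers": 5}, {"slide": [-136, -292, 20], "turn": [-0.3, 0.6, 0], "fingers": 5}, {"slide": [-136, -292, 20], "turn": [-0.3, 0.6, 0], "fingers": 5}]'

```text
clock: 5.85
tcp_pos: [482.6, 59.6, 207.2]
tool_rot: [3.131, -0.009, -0.443]
ft_force: [0.4, -1.0, -1.9]
finger_gap: 0.204
```

```bash
python3 - <<'E'
from h import *
upright();slides((486.3,60,211))
ims=[]
for n in("scene","side"):
    c=imaging.read_camera(n);ims.append(c);np.save(n+"1.npy",c,allow_pickle=True)
x=cv2.resize(ims[0]["image"][140:240,240:340],(400,400),interpolation=2);y=cv2.resize(ims[1]["image"][120:220,190:290],(400,400),interpolation=2)
cv2.imwrite("pics/near.png",np.hstack([x,y]))
E
```

```text
turn to upright [ 0.63 -0.49 -0.  ]
t 5.85 tcp [482.6  59.6 207.2] rot [179.37  -0.49 -25.35] F [ 0.4 -1.  -1.9] gap 17.7
(486.3, 60, 211) -> [ 3.2 -1.9 -3.8]
```

View pics/near.png

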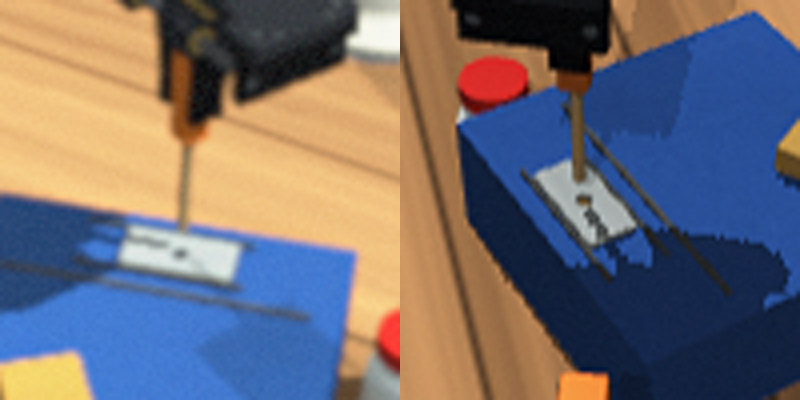

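```bash
cat >> h.py <<'E'
def at(c,u,v,z):
    s=cv2.undistortPoints(np.array([[[u,v]]],float),np.array(c["mtx"]),np.array([c["k1"],0,0,0,0.]))[0,0]
    T=np.linalg.inv(np.array(c["camera_from_world"]));d=T[:3,:3]@[s[0],s[1],1];o=T[:3,3]
    return (o+d*(z-o[2])/d[2])[:2].round(1)
E
python3 - <<'E'
from h import *
upright();slides()
a=np.load("side1.npy",allow_pickle=True).item();b=np.load("scene1.npy",allow_pickle=True).item()
for z in(106,110,114): print(z,"tip side",at(a,235,165,z),"scene",at(b,286,198,z))
print("hole",at(a,235.6,169.4,94),at(b,284.6,203.8,94))
E
```

```text
turn to upright [ 0.47 -0.69 -0.  ]
t 5.95 tcp [484.2  59.6 209.3] rot [179.53  -0.69 -25.39] F [-0.8  0.2 -0.9] gap 17.9
106 tip side [485.9  62. ] scene [481.9  61.5]
110 tip side [485.   57.9] scene [486.   63.6]
114 tip side [484.1  53.8] scene [490.1  65.6]
hole [486.3  58.6] [491.  63.]
```

>>> move_arm --moves '[{"slide": [2.3, -0.9, 3], "turn": [0.5, -0.6, 0], "fingers": 5}, {"slide": [2.3, -0.9, 6], "turn": [0.5, -0.6, 0], "fingers": 5}, {"slide": [2.3, -0.9, 8], "turn": [0.5, -0.6, 0], "fingers": 5}, {"slide": [2.3, -0.9, 8], "turn": [0.5, -0.6, 0], "fingers": 5}]'

```text
clock: 6.35
tcp_pos: [486.5, 58.9, 201.0]
tool_rot: [-3.142, -0.001, -0.444]
ft_force: [-0.2, 0.4, -0.5]
finger_gap: 0.2
```

```bash
python3 - <<'E'
from h import *
upright();slides((486.3,60,195))
ims=[]
for n in("scene","side"):
    c=imaging.read_camera(n);ims.append(c);np.save(n+"1.npy",c,allow_pickle=True)
upright();slides((486.3,60,195))
x=cv2.resize(ims[0]["image"][175:225,260:310],(400,400),interpolation=2);y=cv2.resize(ims[1]["image"][145:195,210:260],(400,400),interpolation=2)
cv2.imwrite("pics/near2.png",np.hstack([x,y]))
E
```

```text
turn to upright [-0.   -0.06  0.  ]
t 6.35 tcp [486.5  58.9 201. ] rot [-1.800e+02 -6.000e-02 -2.543e+01] F [-0.2  0.4 -0.5] gap 17.4
(486.3, 60, 195) -> [-0.7 -0.9  6. ]
turn to upright [-0.03 -0.09  0.  ]
t 6.45 tcp [486.7  59.2 201.4] rot [-1.7997e+02 -9.0000e-02 -2.5400e+01] F [-0.5 -0.3 -1.4] gap 17.6
(486.3, 60, 195) -> [-0.7 -0.6  6.4]
```

View pics/near2.png

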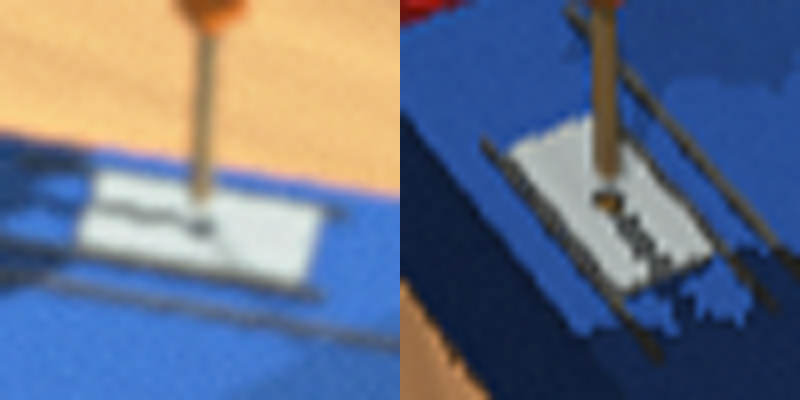

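```bash
python3 - <<'E'
from h import *
for n in("side1","scene1"):
    c=np.load(n+".npy",allow_pickle=True).item();T=np.array(c["camera_from_world"])
    f=lambda p:cv2.projectPoints(np.array([p],float),cv2.Rodrigues(T[:3,:3])[0],T[:3,3],np.array(c["mtx"]),np.array([c["k1"],0,0,0,0.]))[0].ravel()
    p0=f((486,60,94));print(n,[((f(q)-p0)*8).round(1) for q in((486,60,104),(496,60,94),(486,70,94))])
E
```

```text
side1 [array([ -0.7, -23.3]), array([31.3, -5.7]), array([ -7.5, -21.6])]
scene1 [array([  1.2, -23.6]), array([-15.1,  18. ]), array([27.7, 10.8])]
```

In both views the tip sits about 10 mm straight above the hole: scene crop, tip (200,205) over hole (202,228); side crop, tip (607,176) over hole (607,200). Now a careful descent.

>>> move_arm --moves '[{"slide": [0, 0, 3], "turn": [0, 0, 0], "fingers": 5}, {"slide": [0, 0, 6], "turn": [0, 0, 0], "fingers": 5}, {"slide": [0, 0, 8], "turn": [0, 0, 0], "fingers": 5}, {"slide": [0, 0, 9], "turn": [0, 0, 0], "fingers": 5}, {"slide": [0, 0, 10], "turn": [0, 0, 0], "fingers": 5}, {"slide": [0, 0, 11], "turn": [0, 0, 0], "fingers": 5}]'

```text
clock: 7.05
tcp_pos: [486.8, 59.2, 190.4]
tool_rot: [-3.141, -0.002, -0.443]
ft_force: [-0.1, 0.1, -0.6]
finger_gap: 0.204
```

>>> move_arm --moves '[{"slide": [0, 0, 0.7], "turn": [0, 0, 0], "fingers": 5}, {"slide": [0, 0, 1.3], "turn": [0, 0, 0], "fingers": 5}]'

```text
clock: 7.25
tcp_pos: [486.8, 59.2, 189.0]
tool_rot: [-3.141, -0.002, -0.443]
ft_force: [-0.2, 0.4, -1.1]
finger_gap: 0.203
```

>>> move_arm --moves '[{"slide": [0, 0, 1], "turn": [0, 0, 0], "fingers": 5}, {"slide": [0, 0, 2], "turn": [0, 0, 0], "fingers": 5}]'

```text
clock: 7.45
tcp_pos: [486.8, 59.2, 187.0]
tool_rot: [-3.141, -0.002, -0.443]
ft_force: [-0.1, 0.0, -0.4]
finger_gap: 0.204
```

>>> move_arm --moves '[{"slide": [0, 0, 1], "turn": [0, 0, 0], "fingers": 5}, {"slide": [0, 0, 2], "turn": [0, 0, 0], "fingers": 5}]'

```text
clock: 7.65
tcp_pos: [486.8, 59.2, 184.9]
tool_rot: [-3.141, -0.002, -0.443]
ft_force: [0.8, -0.8, -0.8]
finger_gap: 0.203
```

Tip at about 88 mm with no force, so it's inside the hole. I'll keep going toward the latch at about 84 mm.

>>> move_arm --moves '[{"slide": [0, 0, 1], "turn": [0, 0, 0], "fingers": 5}, {"slide": [0, 0, 2], "turn": [0, 0, 0], "fingers": 5}, {"slide": [0, 0, 3], "turn": [0, 0, 0], "fingers": 5}]'

```text
clock: 7.95
tcp_pos: [486.9, 59.2, 181.8]
tool_rot: [-3.141, -0.002, -0.443]
ft_force: [-0.1, -0.2, -1.2]
finger_gap: 0.205
```

>>> move_arm --moves '[{"slide": [0, 0, 0.7], "turn": [0, 0, 0], "fingers": 5}, {"slide": [0, 0, 1.4], "turn": [0, 0, 0], "fingers": 5}]'

```text
clock: 8.15
tcp_pos: [486.9, 59.2, 180.6]
tool_rot: [-3.141, -0.002, -0.443]
ft_force: [-1.7, 0.2, 2.8]
finger_gap: 0.21
```

>>> move_arm --moves '[{"slide": [0, 0, 0.7], "turn": [0, 0, 0], "fingers": 5}, {"slide": [0, 0, 1.4], "turn": [0, 0, 0], "fingers": 5}]'

```text
clock: 8.35
tcp_pos: [487.0, 59.2, 180.1]
tool_rot: [-3.141, -0.003, -0.443]
ft_force: [-2.1, 0.2, 5.9]
finger_gap: 0.203
```

>>> move_arm --moves '[{"slide": [0, 0, 1], "turn": [0, 0, 0], "fingers": 5}, {"slide": [0, 0, 2], "turn": [0, 0, 0], "fingers": 5}]'

```text
clock: 8.55
tcp_pos: [487.0, 59.2, 179.2]
tool_rot: [-3.141, -0.003, -0.442]
ft_force: [-3.7, 0.1, 7.4]
finger_gap: 0.204
```

>>> move_arm --moves '[{"slide": [0, 0, 1], "turn": [0, 0, 0], "fingers": 5}, {"slide": [0, 0, 2], "turn": [0, 0, 0], "fingers": 5}]'

```text
clock: 8.75
tcp_pos: [487.0, 59.2, 178.4]
tool_rot: [-3.141, -0.003, -0.442]
ft_force: [-2.4, 0.6, 7.4]
finger_gap: 0.205
```

>>> move_arm --moves '[{"slide": [0, 0, 1], "turn": [0, 0, 0], "fingers": 5}, {"slide": [0, 0, 2], "turn": [0, 0, 0], "fingers": 5}]'

```text
clock: 8.95
tcp_pos: [487.0, 59.1, 177.6]
tool_rot: [-3.141, -0.004, -0.441]
ft_force: [-2.9, 0.4, 7.5]
finger_gap: 0.201
```

>>> move_arm --moves '[{"slide": [-0.4, 0.2, 1.5], "turn": [0, 0, 0], "fingers": 5}, {"slide": [-0.5, 0.2, 2.5], "turn": [0, 0, 0], "fingers": 5}, {"slide": [-0.5, 0.2, 3.2], "turn": [0, 0, 0], "fingers": 5}]'

```text
clock: 9.25
tcp_pos: [486.8, 59.2, 176.0]
tool_rot: [-3.14, -0.005, -0.441]
ft_force: [-2.1, -0.9, 9.0]
finger_gap: 0.206
```

>>> move_arm --moves '[{"slide": [0, 0, 1.5], "turn": [0, 0, 0], "fingers": 5}, {"slide": [0, 0, 2.5], "turn": [0, 0, 0], "fingers": 5}, {"slide": [0, 0, 3], "turn": [0, 0, 0], "fingers": 5}]'

```text
clock: 9.55
tcp_pos: [486.9, 59.2, 174.6]
tool_rot: [-3.14, -0.006, -0.44]
ft_force: [-4.1, 1.4, 9.5]
finger_gap: 0.202
```

>>> move_arm --moves '[{"slide": [-0.3, 0, 1.5], "turn": [0, 0, 0], "fingers": 5}, {"slide": [-0.4, 0, 2.5], "turn": [0, 0, 0], "fingers": 5}, {"slide": [-0.4, 0, 3], "turn": [0, 0, 0], "fingers": 5}]'

```text
clock: 9.85
tcp_pos: [486.6, 59.3, 173.0]
tool_rot: [-3.14, -0.007, -0.44]
ft_force: [-2.8, 0.1, 7.6]
finger_gap: 0.204
```

```bash
python3 - <<'E'
from h import *
ims=[imaging.read_camera(n)["image"] for n in("scene","side")]
x=cv2.resize(ims[0][150:310,200:360],(400,400),interpolation=2);y=cv2.resize(ims[1][110:240,195:345],(400,347),interpolation=2);y=cv2.copyMakeBorder(y,0,53,0,0,0)
cv2.imwrite("pics/push.png",np.hstack([x,y]));slides()
E
```

```text
t 9.95 tcp [486.6  59.3 172.9] rot [-179.91   -0.38  -25.2 ] F [-2.4 -0.1  8.3] gap 17.7
```

View pics/push.png

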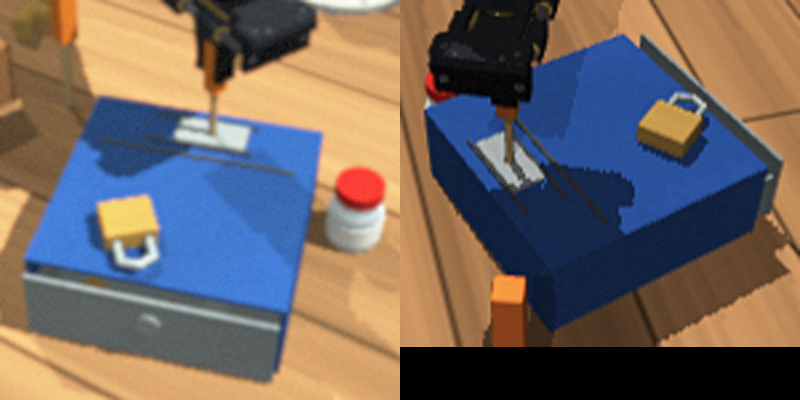

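The drawer front is already coming out (scene crop, lower edge at about (150,320)). I'll hold until it's fully open.

>>> move_arm --moves '[{"slide": [0, 0, 1], "turn": [0, 0, 0], "fingers": 5}, {"slide": [0, 0, 1], "turn": [0, 0, 0], "fingers": 5}, {"slide": [0, 0, 1], "turn": [0, 0, 0], "fingers": 5}, {"slide": [0, 0, 1], "turn": [0, 0, 0], "fingers": 5}, {"slide": [0, 0, 1], "turn": [0, 0, 0], "fingers": 5}, {"slide": [0, 0, 1], "turn": [0, 0, 0], "fingers": 5}, {"slide": [0, 0, 1], "turn": [0, 0, 0], "fingers": 5}, {"slide": [0, 0, 1], "turn": [0, 0, 0], "fingers": 5}, {"slide": [0, 0, 1], "turn": [0, 0, 0], "fingers": 5}, {"slide": [0, 0, 1], "turn": [0, 0, 0], "fingers": 5}]'

```text
clock: 10.95
tcp_pos: [486.6, 59.2, 173.3]
tool_rot: [-3.14, -0.007, -0.439]
ft_force: [-2.9, 0.7, 7.3]
finger_gap: 0.204
```

```bash
python3 - <<'E'
from h import *
c=imaging.read_camera("scene");np.save("scene2.npy",c,allow_pickle=True)
cv2.imwrite("pics/open.png",cv2.resize(c["image"][150:320,180:360],(540,510),interpolation=2));slides();upright()
E
```

```text
t 11.0 tcp [486.6  59.3 173.3] rot [-179.9    -0.41  -25.17] F [-3.6  0.5  7.9] gap 17.6
turn to upright [-0.1  -0.41  0.  ]
```

View pics/open.png

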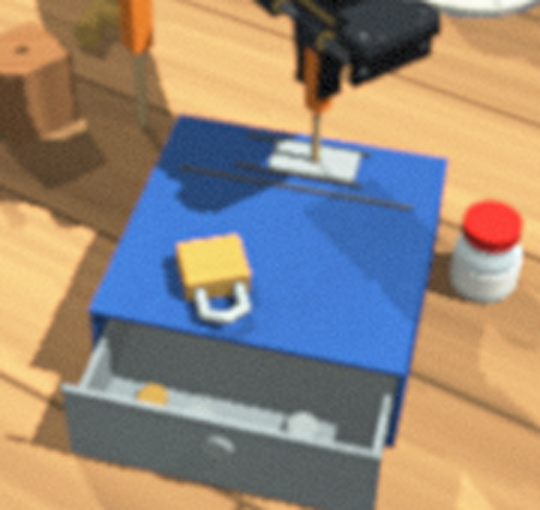

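The drawer is far out now. I'll withdraw straight up, then measure the drawer.

>>> move_arm --moves '[{"slide": [0, 0, -5], "turn": [0, 0, 0], "fingers": 5}, {"slide": [0, 0, -12], "turn": [0, 0, 0], "fingers": 5}, {"slide": [0, 0, -20], "turn": [0, 0, 0], "fingers": 5}, {"slide": [0, 0, -30], "turn": [0, 0, 0], "fingers": 5}, {"slide": [0, 0, -45], "turn": [0, 0, 0], "fingers": 5}, {"slide": [0, 0, -60], "turn": [0, -0.4, 0], "fingers": 5}, {"slide": [0, 0, -60], "turn": [0, -0.4, 0], "fingers": 5}]'

```text
clock: 11.7
tcp_pos: [487.8, 59.7, 235.7]
tool_rot: [-3.136, -0.004, -0.439]
ft_force: [0.7, 0.2, -0.7]
finger_gap: 0.202
```

```bash
python3 - <<'E'
from h import *
slides((483.5,-262,232));upright()
c=imaging.read_camera("scene");X,o,d=world(c)
u=np.array([-.959,-.284]) # case +x
hsv=cv2.cvtColor(c["image"],cv2.COLOR_BGR2HSV);H,S,V=cv2.split(hsv)
xc=(X[...,0]-573)*u[0]+(X[...,1]-73)*u[1]; yc=(X[...,0]-573)*.284-(X[...,1]-73)*.959
m=(np.abs(yc)<100)&(X[...,2]>15)&(X[...,2]<88)&(xc<-100)&(S<80)
print(m.sum(),np.percentile(xc[m],[1,5,25,50,75]))
cv2.imwrite("pics/ret.png",cv2.resize(c["image"][100:320,180:360],(540,660)[:2],interpolation=2)[:600])
slides((483.5,-262,232));upright()
E
```

```text
t 11.7 tcp [487.8  59.7 235.7] rot [-179.7    -0.23  -25.16] F [ 0.7  0.2 -0.7] gap 17.5
(483.5, -262, 232) -> [132.9 293.    2.7]
turn to upright [-0.3  -0.23  0.  ]
1838 [-191.86106472 -190.42288321 -189.25893159 -188.54881725 -187.76799388]
t 11.75 tcp [486.8  59.6 234.1] rot [-1.7979e+02 -1.0000e-01 -2.5190e+01] F [-0.3  0.1 -1.3] gap 17.7
(483.5, -262, 232) -> [133.9 292.4   1.3]
turn to upright [-0.21 -0.1   0.  ]
```

The drawer front is at case x ≈ -189 mm, about 69 mm out, so it's open. Now carrying the dowel back to above the stand.

>>> move_arm --moves '[{"slide": [19, 42, 0], "turn": [-0.1, 0, 0], "fingers": 5}, {"slide": [38, 84, 0], "turn": [-0.2, -0.1, 0], "fingers": 5}, {"slide": [57, 126, 0], "turn": [-0.2, -0.1, 0], "fingers": 5}, {"slide": [76, 168, 0], "turn": [-0.2, -0.1, 0], "fingers": 5}, {"slide": [95, 210, 0], "turn": [-0.2, -0.1, 0], "fingers": 5}, {"slide": [114, 252, 0], "turn": [-0.2, -0.1, 0], "fingers": 5}, {"slide": [133.5, 292.5, 5], "turn": [-0.2, -0.1, 0], "fingers": 5}, {"slide": [133.5, 292.5, 15], "turn": [-0.2, -0.1, 0], "fingers": 5}, {"slide": [133.5, 292.5, 25], "turn": [-0.2, -0.1, 0], "fingers": 5}, {"slide": [133.5, 292.5, 25], "turn": [-0.2, -0.1, 0], "fingers": 5}]'

```text
clock: 12.75
tcp_pos: [481.7, -260.7, 205.7]
tool_rot: [3.141, 0.005, -0.439]
ft_force: [0.1, -0.2, -1.8]
finger_gap: 0.209
```

>>> move_arm --moves '[{"slide": [0, 0, 0], "turn": [0, 0, 0], "fingers": 5}]'

```text
clock: 12.85
tcp_pos: [481.8, -259.7, 205.6]
tool_rot: [3.141, 0.006, -0.438]
ft_force: [0.1, -0.6, -0.6]
finger_gap: 0.202
```

```bash
python3 - <<'E'
from h import *
slides((483.5,-262,200));upright()
a=imaging.read_camera("scene");b=imaging.read_camera("side")
np.save("scene3.npy",a,allow_pickle=True);np.save("side3.npy",b,allow_pickle=True)
slides((483.5,-262,200));upright()
x=cv2.resize(a["image"][140:200,160:220],(400,400),interpolation=2);y=cv2.resize(b["image"][250:310,245:305],(400,400),interpolation=2)
cv2.imwrite("pics/st.png",np.hstack([x,y]))
for n,c in(("scene",a),("side",b)):
    T=np.array(c["camera_from_world"])
    f=lambda p:cv2.projectPoints(np.array([p],float),cv2.Rodrigues(T[:3,:3])[0],T[:3,3],np.array(c["mtx"]),np.array([c["k1"],0,0,0,0.]))[0].ravel()
    p0=f((483,-262,85));print(n,p0,[((f(q)-p0)*400/60).round(1) for q in((483,-262,95),(493,-262,85),(483,-252,85))])
E
```

```text
t 12.85 tcp [ 481.8 -259.7  205.6] rot [179.98   0.32 -25.07] F [ 0.1 -0.6 -0.6] gap 17.6
(483.5, -262, 200) -> [2.5 1.4 5.6]
turn to upright [0.02 0.32 0.  ]
t 12.95 tcp [ 481.8 -259.5  205.8] rot [180.     0.32 -25.06] F [-0.  -0.9 -0.9] gap 17.6
(483.5, -262, 200) -> [2.6 1.5 5.7]
turn to upright [0.   0.32 0.  ]
scene [186.34803766 165.49262491] [array([ -2.6, -18.7]), array([-14.6,  12. ]), array([18.2,  7.2])]
side [273.22587714 286.03370471] [array([  2. , -16.6]), array([33. , -8.3]), array([-10.4, -30.3])]
```

View pics/st.png

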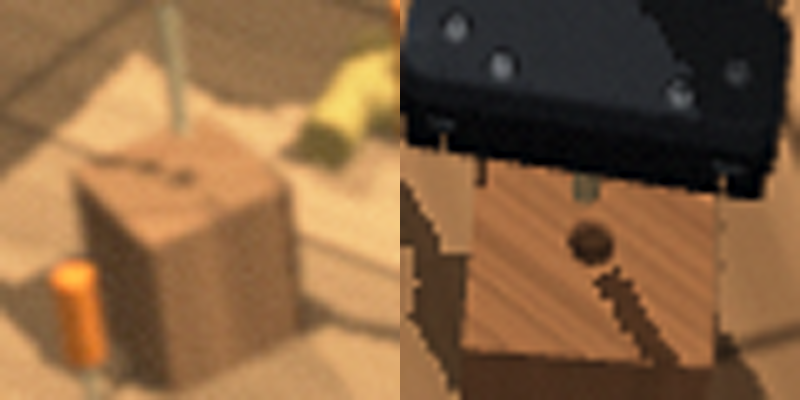

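Tip in the scene crop is at (182,132) above the hole at (185,178); in the side crop at (585,200) above the hole at (591,242). It's about 2 mm off in -x and +y, so I'll correct that and lower to just over the mouth.

>>> move_arm --moves '[{"slide": [2.2, 1.2, 4], "turn": [0, 0.3, 0], "fingers": 5}, {"slide": [2.2, 1.2, 10], "turn": [0, 0.3, 0], "fingers": 5}, {"slide": [2.2, 1.2, 16], "turn": [0, 0.3, 0], "fingers": 5}, {"slide": [2.2, 1.2, 16], "turn": [0, 0.3, 0], "fingers": 5}]'

```text
clock: 13.35
tcp_pos: [482.5, -261.2, 188.5]
tool_rot: [3.141, 0.003, -0.438]
ft_force: [0.0, -0.6, -1.1]
finger_gap: 0.199
```

```bash
python3 - <<'E'
from h import *
slides((483.5,-262,200));upright()
a=imaging.read_camera("scene");b=imaging.read_camera("side")
x=cv2.resize(a["image"][140:200,160:220],(400,400),interpolation=2);y=cv2.resize(b["image"][250:310,245:305],(400,400),interpolation=2)
cv2.imwrite("pics/st2.png",np.hstack([x,y]))
E
```

```text
t 13.35 tcp [ 482.5 -261.2  188.5] rot [ 1.7999e+02  1.6000e-01 -2.5070e+01] F [ 0.  -0.6 -1.1] gap 17.3
(483.5, -262, 200) -> [  1.2   0.3 -11.5]
turn to upright [0.01 0.16 0.  ]
```

View pics/st2.png

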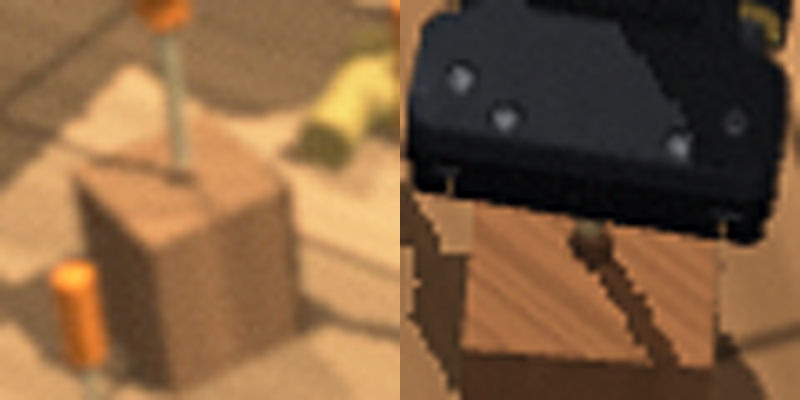

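Now the tip sits just above the mouth in both views. Lowering.

>>> move_arm --moves '[{"slide": [0.8, 0.2, 2], "turn": [0, 0.1, 0], "fingers": 5}, {"slide": [0.8, 0.2, 4], "turn": [0, 0.1, 0], "fingers": 5}, {"slide": [0.8, 0.2, 6], "turn": [0, 0.1, 0], "fingers": 5}, {"slide": [0.8, 0.2, 8], "turn": [0, 0.1, 0], "fingers": 5}]'

```text
clock: 13.85
tcp_pos: [483.8, -262.1, 181.3]
tool_rot: [3.141, -0.001, -0.437]
ft_force: [-0.0, -0.7, -0.9]
finger_gap: 0.205
```

>>> move_arm --moves '[{"slide": [0, 0, 2], "turn": [0, 0, 0], "fingers": 5}, {"slide": [0, 0, 4], "turn": [0, 0, 0], "fingers": 5}, {"slide": [0, 0, 6], "turn": [0, 0, 0], "fingers": 5}]'

```text
clock: 14.15
tcp_pos: [483.8, -262.1, 175.1]
tool_rot: [3.141, -0.001, -0.437]
ft_force: [-0.8, 0.3, -0.8]
finger_gap: 0.204
```

Tip at about 78 mm, below the 85 mm mouth, with no force: it's in. Continuing down.

>>> move_arm --moves '[{"slide": [0, 0, 6], "turn": [0, 0, 0], "fingers": 5}, {"slide": [0, 0, 12], "turn": [0, 0, 0], "fingers": 5}, {"slide": [0, 0, 18], "turn": [0, 0, 0], "fingers": 5}, {"slide": [0, 0, 24], "turn": [0, 0, 0], "fingers": 5}, {"slide": [0, 0, 30], "turn": [0, 0, 0], "fingers": 5}]'

```text
clock: 14.65
tcp_pos: [483.7, -262.1, 144.5]
tool_rot: [3.141, -0.001, -0.437]
ft_force: [-0.3, 0.4, -1.1]
finger_gap: 0.204
```

>>> move_arm --moves '[{"slide": [0, 0, 6], "turn": [0, 0, 0], "fingers": 5}, {"slide": [0, 0, 12], "turn": [0, 0, 0], "fingers": 5}, {"slide": [0, 0, 18], "turn": [0, 0, 0], "fingers": 5}, {"slide": [0, 0, 24], "turn": [0, 0, 0], "fingers": 5}, {"slide": [0, 0, 30], "turn": [0, 0, 0], "fingers": 5}]'

```text
clock: 15.15
tcp_pos: [483.8, -262.1, 114.0]
tool_rot: [3.141, -0.001, -0.437]
ft_force: [0.4, -0.5, -0.2]
finger_gap: 0.202
```

>>> move_arm --moves '[{"slide": [0, 0, 2], "turn": [0, 0, 0], "fingers": 5}, {"slide": [0, 0, 4], "turn": [0, 0, 0], "fingers": 5}, {"slide": [0, 0, 6], "turn": [0, 0, 0], "fingers": 5}]'

```text
clock: 15.45
tcp_pos: [483.9, -262.2, 108.0]
tool_rot: [3.141, -0.001, -0.437]
ft_force: [-0.5, -1.5, -1.2]
finger_gap: 0.201
```

>>> move_arm --moves '[{"slide": [0, 0, 0.6], "turn": [0, 0, 0], "fingers": 5}, {"slide": [0, 0, 1.2], "turn": [0, 0, 0], "fingers": 5}, {"slide": [0, 0, 1.6], "turn": [0, 0, 0], "fingers": 5}]'

```text
clock: 15.75
tcp_pos: [484.1, -262.2, 106.7]
tool_rot: [3.141, -0.001, -0.437]
ft_force: [-0.2, 0.9, 1.3]
finger_gap: 0.204
```

>>> move_arm --moves '[{"slide": [0, 0, 0.5], "turn": [0, 0, 0], "fingers": 5}, {"slide": [0, 0, 1], "turn": [0, 0, 0], "fingers": 5}]'

```text
clock: 15.95
tcp_pos: [484.1, -262.3, 106.7]
tool_rot: [3.141, -0.002, -0.437]
ft_force: [-2.1, 2.5, 8.0]
finger_gap: 0.203
```

It's seated: 8 N upward at TCP z 106.7, the same as when I grasped it. I'll release and back off.

>>> move_arm --moves '[{"slide": [0, 0, 0], "turn": [0, 0, 0], "fingers": 22}, {"slide": [0, 0, 0], "turn": [0, 0, 0], "fingers": 30}, {"slide": [0, 0, 0], "turn": [0, 0, 0], "fingers": 45}, {"slide": [0, 0, 0], "turn": [0, 0, 0], "fingers": 55}, {"slide": [0, 0, 0], "turn": [0, 0, 0], "fingers": 55}]'

```text
clock: 16.45
tcp_pos: [484.1, -262.3, 106.5]
tool_rot: [3.141, -0.002, -0.437]
ft_force: [-0.5, 0.0, -0.4]
finger_gap: 0.526
```

>>> move_arm --moves '[{"slide": [0, 0, -15], "turn": [0, 0, 0], "fingers": 55}, {"slide": [0, 0, -40], "turn": [0, 0, 0], "fingers": 55}, {"slide": [0, 0, -80], "turn": [0, 0, 0], "fingers": 55}, {"slide": [0, 0, -120], "turn": [0, 0, 0], "fingers": 55}, {"slide": [-50, 0, -140], "turn": [0, 0, 0], "fingers": 55}, {"slide": [-90, 0, -150], "turn": [0, 0, 0], "fingers": 55}, {"slide": [-90, 0, -150], "turn": [0, 0, 0], "fingers": 55}]'

```text
clock: 17.15
tcp_pos: [399.1, -222.9, 258.7]
tool_rot: [-3.141, -0.005, -0.437]
ft_force: [0.1, -0.3, -0.3]
finger_gap: 0.635
```

```bash
python3 - <<'E'
from h import *
slides()
a=imaging.read_camera("scene");b=imaging.read_camera("side")
a0=np.load("scene0.npy",allow_pickle=True).item();b0=np.load("side0.npy",allow_pickle=True).item()
cv2.imwrite("pics/end.png",np.hstack([cv2.resize(a["image"][100:320,60:370],(400,284)),cv2.resize(b["image"][100:370,150:430],(400,386))[:284]]))
for n,c,c0 in(("scene",a,a0),("side",b,b0)):
    X,o,d=world(c);m=(np.abs(X[...,0]-483)<16)&(np.abs(X[...,1]+262)<16)&(X[...,2]>140)&(X[...,2]<160)
    print(n,"grip top",m.sum(),np.nanmedian(X[m],0),np.nanpercentile(X[m][:,2],[50,95]) if m.any() else 0)
X,o,d=world(a);xc=(X[...,0]-573)*-.959+(X[...,1]-73)*-.284; yc=(X[...,0]-573)*.284-(X[...,1]-73)*.959
S=cv2.cvtColor(a["image"],cv2.COLOR_BGR2HSV)[...,1];m=(np.abs(yc)<100)&(X[...,2]>15)&(X[...,2]<88)&(xc<-100)&(S<80);print("drawer",-np.percentile(xc[m],[5,50])-120)
E
```

```text
t 17.15 tcp [ 399.1 -222.9  258.7] rot [-179.95   -0.28  -25.01] F [ 0.1 -0.3 -0.3] gap 55.2
scene grip top 37 [ 486.08777944 -257.38061343  147.68443694] [147.68443694 149.94052745]
side grip top 113 [ 483.11861125 -264.18322533  149.55866932] [149.55866932 151.72387638]
drawer [70.53448671 68.54550019]
```

View pics/end.png

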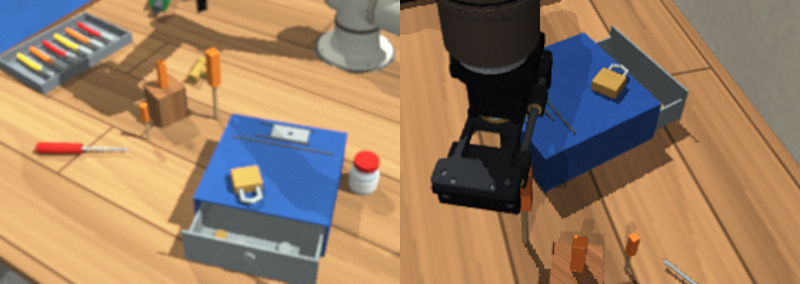

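The final view shows the dowel upright in the stand with its grip top at about 150 mm, the drawer open by about 69 mm, the other goods in place, and the gripper clear.

```bash
python3 -c "
from plant import arm
print(arm.hand_in())"
```

```text
the job is handed in; nothing more can be done
None
```

The drawer is open, the dowel is back home in its stand, and the job is handed in at about 17 s of the 67 s allowed. No verdict was reported.

- **Dowel:** I picked the middle-sized one, in the wooden stand. The look-alikes stand taller and shorter, on the table.
- **Release hole:** I found it in the camera images, so no feeling for it with the tip was needed. The tip went in with no force on the plate.
- **Push:** The latch went in by about 8 mm, judged from the arm's travel. The highest wrist force I read was about 10 N (limit 25 N), with readings taken only at the end of each move.
- **Drawer:** It measures about 69 mm out in the camera depth (needed: over 65).
- **Dowel back home:** It seated at the same arm height as when I grasped it, 106.7 mm. The grip top measures about 150 mm, as at the start. The two fixed cameras disagree by 3 to 7 mm on its sideways position, so that check rests on the seating height and the arm's own position.
- **Other goods:** Padlock, jar, screwdriver and tee look unmoved in the last pictures, but I did not measure them. The tee is only in the scene view. The gripper ended clear of everything.
- **Not checked:** I did not measure that the latch sprang back up; the dowel was fully withdrawn from the hole.

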